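# Probe the foot hole and bring the matching foot

## Robot

A 7-joint arm with a two-finger parallel gripper is mounted at the origin on the work surface. World frame = base frame: x ahead of the robot, y to its left, z up, the work surface at z = 0. Lengths are in mm, angles in rad, forces in N, time in s.
With the tool pointing down it reaches from about 400 to 875 mm from the base axis. Payload 4.4 kg.
Tool frame: the origin (TCP) lies at the very end of the fingers, on their centre line; the grasp point (between the pads) lies 19 mm behind it; z points along the fingers, y is the line along which they close (so a half turn about z gives the same grasp; the last joint's range is limited). The gripper opens to 85 mm and grips with 20 to 120 N. Pads are 22 mm wide; open, the fingers measure 114 mm over their backs; the gripper's body (76 mm by 85 mm) begins 54 mm behind the grasp point. The pads swing forward as they close: fully open they stand 13 mm farther back than shut.
Start: joints at [1.159, 0.628, 0.038, 1.517, -0.027, 0.996, -0.02], TCP at [220.345, -611.527, 231.313] pointing down, gripper open.
Joint ranges: [-3.06, 3.06], [-0.37, 2.12], [-1.25, 1.32], [0.18, 2.47], [-1.1, 4.24], [0.23, 1.98], [-2.94, 2.94]. Speed limits (rad/s): [2.57, 2.57, 3.14, 3.14, 3.14, 3.14, 3.14].

## Interface

Orientations are given as [roll, pitch, yaw] about the fixed x, y, z axes, in that order (R = Rz(yaw) Ry(pitch) Rx(roll)).
In Python, from cell import read_state, get_image, camera_info, finish_job gives the robot as it stands.
- The arm moves only by the tool play_rows, never from a script. Its argument "deltas" is one flat list of numbers, 7 for each row, row after row: the shift along the tool's x, y, z in mm, then the turn, a rotation vector about the tool's x, y, z in rad, then the opening, from 0 (shut) to 1 (fully open). In form: [dx, dy, dz, ax, ay, az, grip, dx, dy, dz, ax, ay, az, grip, ...]. A call has 1 to 10 rows; each row is the pose to reach, as a shift and turn from the pose commanded when the call began, along the tool's axes at that moment; what a row does not reach only later rows make up. A row lasts 1/8 s, in which the tool goes at most 62.5 mm and 10.7 degrees, less where a joint would pass 70% of its speed; a pose out of reach is approached as far as the arm can. A call with a gripper value outside its range is refused whole. The fingers move at their own pace and stop on an object; the grip force is fixed at half the most. Time passes only in rows, so rows that repeat a pose let the fingers close. It gives the time, the measured TCP pose, the force, the opening and the grip force at its end, in the units of the state.
- read_state(): the state, without advancing time (a new reading comes with each control period).
- get_image(name): name is "side" or "top"; returns the picture (384x512x3 uint8, red, green, blue); there is no depth.
- camera_info(name): a dict with "fx", "fy", "cx", "cy" (pixels), "T" (4x4, takes a point from camera to world coordinates). Camera axes: x right, y down, z forward; pixel columns grow to the right and rows downward; lengths in mm; the calibration is good to about 2 mm. A picture is of the moment at which its call begins. camera_info takes no time and is no camera call.
- finish_job(): hands the job in; it is judged then, once.
The state is a dict: "clock": time; "qpos": joint angles; "qd": joint speeds; "tau": joint torques, N m; "eef_pos": TCP position; "tool_rot": TCP orientation; "force": force on the tool from outside, world axes, zero at the start; "torque": the same for the moment, N m; "width": finger opening in mm; "gripper_force": force on a finger pad.
Only numpy, scipy, OpenCV 4.12 (cv2) and the standard library are available. Lean on these libraries where they do the work, as an engineer would, in place of code of your own. Each camera call takes 0.05 s, during which the arm holds its last target. There are 200 camera calls.

## Task

The chopping block lies upside down and still lacks one foot. First, before moving any foot, take the depth rod from its stand, lower it into the empty hole in the block until it rests on the bottom, and leave it standing there. Then slide the foot whose brass pin is as long as the hole is deep along the worktop, without lifting or tipping it, into the red gluing jig until it is fully home against the back wall; leave the other feet and everything else where they stand.

Things in the scene. Friction and masses are not known exactly. Their poses are not given: they have to be found in the camera images.
- rod: depth rod, loose, 0.05 kg: aluminium, 12 mm in diameter, 150 mm long, lowest 3 mm tapered; its top 34 mm is a black round grip 22 mm in diameter. Coloured bands, measured from the tip: yellow 15-25, red 25-35, blue 35-45 mm (a 20, 30 or 40 mm hole ends halfway up yellow, red or blue). Starts upright in the stand. Origin: centre of the lower tip; z up along the rod
- rod_grip (a point): middle of the rod's black grip, 133 mm above its tip; the place to grasp it from above
- stand: white plastic stand of the rod, fixed, 50 x 50 x 36 mm tall, with a hole 14.5 mm wide and 26 mm deep in its top, in which the rod stands (its tip 10 mm above the worktop). Origin: centre of its underside
- block: chopping block of brown wood lying upside down, fixed, 180 (x) x 140 (y) x 56 mm tall; its three fitted oak feet (48 mm in diameter, rubber sole up) stand 30 mm above its top at (-62,-42), (62,42) and (62,-42) mm; at the fourth corner is the empty hole. Origin: centre of its underside; z up
- hole (a point): centre of the mouth of the empty blind hole, level with the block's top, 56 mm above the worktop, at (-62, 42) mm in the block's frame; z up. The hole is vertical, 15 mm wide and 20, 30 or 40 mm deep: which is unknown and differs from start to start. The released rod may lean by up to about 10 degrees
- foot_short: loose foot for the chopping block, standing pin up on the worktop: round base of pale oak 48 mm in diameter and 30 mm tall with a black rubber sole, and on top an upright brass pin 12 mm in diameter and 20 mm long (50 mm tall in all); about 0.15 kg. Origin: centre of its underside, on the worktop; z up along the pin; its yaw means nothing
- foot_mid: loose foot for the chopping block, standing pin up on the worktop: round base of pale oak 48 mm in diameter and 30 mm tall with a black rubber sole, and on top an upright brass pin 12 mm in diameter and 30 mm long (60 mm tall in all); about 0.15 kg. Origin: centre of its underside, on the worktop; z up along the pin; its yaw means nothing
- foot_long: loose foot for the chopping block, standing pin up on the worktop: round base of pale oak 48 mm in diameter and 30 mm tall with a black rubber sole, and on top an upright brass pin 12 mm in diameter and 40 mm long (70 mm tall in all); about 0.15 kg. Origin: centre of its underside, on the worktop; z up along the pin; its yaw means nothing
- jig: red gluing jig, fixed: a U of three walls 14 mm thick, 24 mm tall, no floor, open towards its own -x. Inside 64 mm wide (y -32 to 32 mm); inner face of the back wall at x = +24 mm, side walls from x = -13 to +24 mm. Origin: on the worktop, where the centre of a foot lies when fully home and central; push in along its +x
- canister: bystander, loose; dark grey round tin with a brass lid, 86 mm in diameter, 116 mm tall. Origin: centre of its underside
- soap: bystander, loose; soap bottle 56 mm in diameter, 130 mm tall. Origin: centre of its underside
- mug: bystander, loose; white mug 76 mm in diameter, 85 mm tall, handle at its +y. Origin: centre of its underside
There are look-alikes about, which are no part of the job. Leave any blue or turquoise look-alike of the foot_short alone. There is more than one size of the jig; the job needs the smallest.

How it is judged:
By the outcome, as a careful person would: the job done as asked, in the order asked, and still so for the second after the job is handed in, with the robot touching nothing.
It also fails if it takes over 72 s, if anything falls off the work surface, if the arm or the gripper's body presses on something with over 40 N, if the wrist force passes 120 N, or if a joint passes its speed limit or range.

## Working session

There is one attempt and no reset: what is moved stays moved. The work goes in short steps, Python scripts to look and compute and a tool call to move; the robot and the scene stay as the last step left them, time stands still between calls to the robot, and variables do not carry over. Pictures are saved under pics/ and viewed, at most 11 in all, crops included, and the job is handed in when it is done.

Besides the shell and the picture viewer there is one more tool, called after "Emit:" as name(argument=value, ...) on one line, values as JSON. play_rows: Moves the arm, as the interface text tells. Its arguments: {"type":"object","properties":{"deltas":{"type":"array"}},"required":["deltas"]}

```bash
mkdir -p pics; cat > h.py <<'E'
import numpy as np, cv2
from cell import *
def ray(cam,u,v,z):
    c=camera_info(cam);T=np.array(c["T"]);d=T[:3,:3]@np.array([(u-c["cx"])/c["fx"],(v-c["cy"])/c["fy"],1]);o=T[:3,3]
    return (o+d*(z-o[2])/d[2]).round(1)
def proj(cam,p):
    c=camera_info(cam);T=np.array(c["T"]);q=T[:3,:3].T@(np.array(p,float)-T[:3,3])
    return (q[0]/q[2]*c["fx"]+c["cx"]).round(1),(q[1]/q[2]*c["fy"]+c["cy"]).round(1)
def snap(cam,name,crop=None,s=1):
    im=cv2.cvtColor(get_image(cam),cv2.COLOR_RGB2BGR); o=im
    if crop: x0,y0,x1,y1=crop;o=im[y0:y1,x0:x1]
    cv2.imwrite("pics/"+name,cv2.resize(o,None,fx=s,fy=s,interpolation=cv2.INTER_CUBIC)); return im
E
python3 - <<'E'
from h import *
for c in("top","side"):
    im=snap(c,c+"0.png",None,1.5); cv2.imwrite(c+"0.bmp",im)
    T=np.array(camera_info(c)["T"]);print(c,T.round(2).tolist(),camera_info(c)["fx"])
s=read_state();print(s["eef_pos"],s["tool_rot"],s["clock"],s["force"],s["width"])
E
```

```text
top [[0.01, -0.99, 0.16, 373.77], [-1.0, -0.01, -0.02, 86.5], [0.02, -0.16, -0.99, 1322.23], [0.0, 0.0, 0.0, 1.0]] 447.8897653781023
side [[0.93, -0.24, 0.26, 289.17], [-0.36, -0.62, 0.69, -629.29], [-0.0, -0.74, -0.67, 788.44], [0.0, 0.0, 0.0, 1.0]] 369.9112263033782
[ 220.16588572 -610.98692516  230.47422425] [-3.13988399e+00 -2.34785291e-05  3.45771039e-01] 0.1 [-0.56731375  0.37114483 -0.00942362] 85.50366024905101
```

View pics/top0.png

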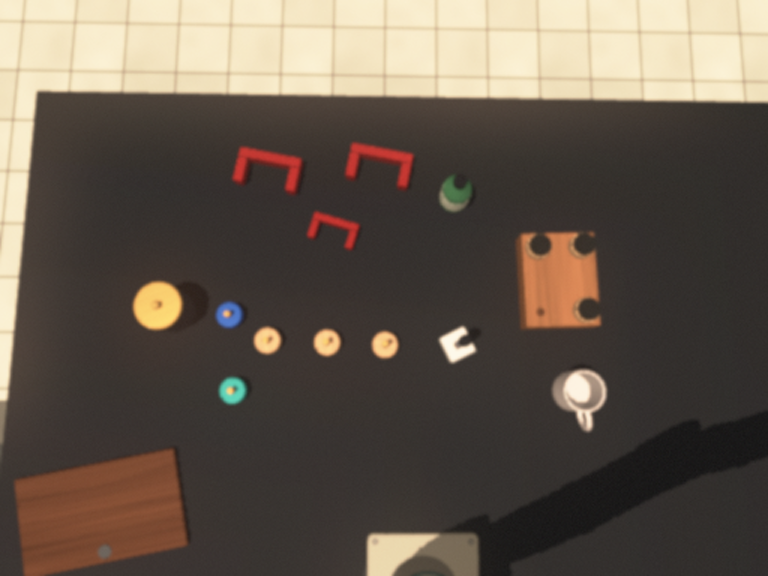

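View pics/side0.png

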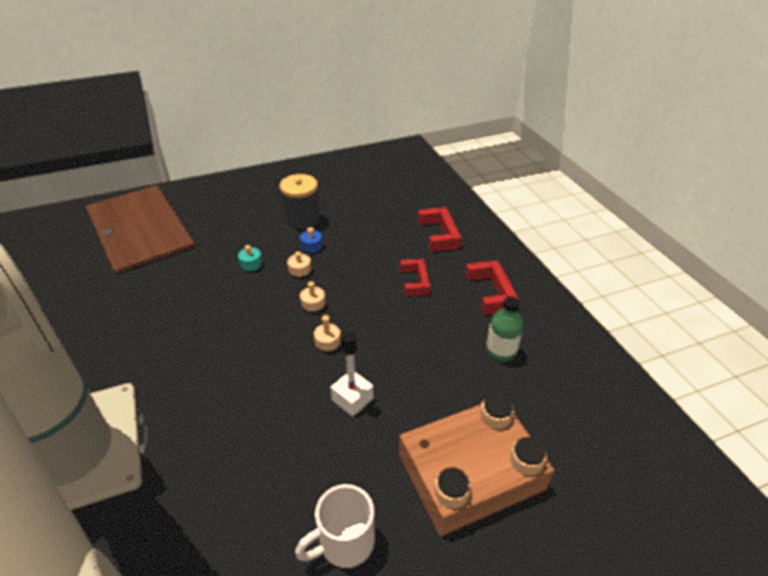

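The top view shows the three oak feet at about (267,340), (327,342) and (385,345), all in 1.5x pixels. The stand with the rod is at (458,343), the hole at (541,312), and the smallest jig at (333,230), opening towards the robot. In the side view the pins seem to get longer towards the stand.

```bash
cat > m.py <<'E'
from h import *
t=cv2.imread("top0.bmp");s=cv2.imread("side0.bmp")
def blobs(im,lo,hi,amin=30):
    m=cv2.inRange(cv2.cvtColor(im,cv2.COLOR_BGR2HSV),lo,hi)
    return [c for c in cv2.findContours(m,cv2.RETR_EXTERNAL,cv2.CHAIN_APPROX_NONE)[0] if cv2.contourArea(c)>amin]
if __name__=="__main__":
    print("RED")
    for c in blobs(t,(0,150,70),(8,255,255)):
        r=cv2.minAreaRect(c);b=cv2.boxPoints(r);print([ray("top",*p,24)[:2].tolist() for p in b])
    print("FEET")
    for n,im in(("top",t),("side",s)):
      for c in blobs(im,(8,60,130),(22,200,255)):
        x,y,w,h=cv2.boundingRect(c)
        print(n,(x,y,w,h),cv2.contourArea(c),ray(n,x+w/2,y+h/2,30)[:2])
    print("STAND")
    for n,im in(("top",t),("side",s)):
      for c in blobs(im,(0,0,150),(180,50,255)):
        x,y,w,h=cv2.boundingRect(c)
        if w<60: r=cv2.minAreaRect(c); print(n,(x,y,w,h),r,ray(n,*r[0],36)[:2])
    print("BLOCK")
    for c in blobs(t,(3,90,80),(18,220,235),1000):
        print(cv2.boundingRect(c),[ray("top",*p,56)[:2].tolist() for p in cv2.boxPoints(cv2.minAreaRect(c))])
    print("hole",ray("top",541/1.5,312/1.5,56),ray("side",424/1.5,443/1.5,56))
    print("grip top",ray("side",349/1.5,338/1.5,160))
    a=t[100:260,150:420];b=s[150:300,180:300]
    cv2.imwrite("pics/ct.png",cv2.resize(t[120:260,140:410],None,fx=2.9,fy=2.9,interpolation=3))
    cv2.imwrite("pics/cs.png",cv2.resize(s[150:310,180:310],None,fx=3.7,fy=3.7,interpolation=3))
E
python3 m.py
```

```text
RED
[[665.8, 230.8], [719.5, 216.2], [691.4, 123.4], [638.0, 138.5]]
[[775.0, 382.0], [851.5, 370.8], [826.2, 239.8], [750.0, 252.2]]
[[786.1, 158.3], [863.2, 145.7], [839.7, 16.7], [762.8, 30.5]]
FEET
top (244, 355, 50, 29) 859.5 [70.9 35. ]
top (51, 335, 69, 18) 376.5 [136.1 539.4]
top (24, 320, 94, 26) 513.0 [165.  581.1]
top (369, 246, 35, 41) 375.0 [ 351.5 -299.6]
top (248, 221, 18, 18) 236.0 [452.3  71.3]
top (209, 219, 18, 19) 241.0 [455.6 183.4]
top (169, 218, 18, 18) 238.0 [458.9 298. ]
top (88, 187, 34, 33) 803.0 [524.7 510.2]
top (347, 155, 53, 64) 2473.5 [ 581.1 -269.8]
top (0, 0, 512, 295) 19826.5 [695.9  76.3]
side (51, 366, 17, 18) 157.0 [  40.5 -212.5]
side (0, 297, 52, 87) 2199.0 [ -25.8 -111.2]
side (267, 268, 98, 77) 3936.0 [ 585.5 -263.1]
side (60, 255, 32, 42) 696.5 [78.6 22.9]
side (209, 210, 18, 23) 241.5 [456.8  71. ]
side (200, 187, 17, 20) 204.5 [460.3 178. ]
side (0, 178, 9, 17) 47.0 [-118.8  456.2]
side (191, 167, 16, 17) 165.5 [460.3 286.9]
side (0, 163, 16, 29) 144.0 [-112.8  500.7]
side (87, 148, 13, 25) 42.5 [148.9 494.2]
side (92, 140, 20, 29) 58.0 [1
[... 5807 characters left out ...]
), 45.0) [ 966.8 -164.2]
side (422, 210, 42, 26) ((442.4501037597656, 222.05340576171875), (36.79644775390625, 20.908180236816406), 43.02506637573242) [1034.5 -162.9]
side (446, 200, 52, 27) ((471.5500183105469, 212.65000915527344), (23.71708106994629, 46.16925048828125), 71.56504821777344) [1137.4 -163.9]
side (291, 89, 54, 14) ((317.6730651855469, 95.3653793334961), (5.295135498046875, 53.34358215332031), 78.69007110595703) [1069.1  613.1]
BLOCK
(9, 299, 116, 85) [[201.6, 756.7], [262.4, 458.6], [90.6, 413.5], [33.2, 705.9]]
(344, 154, 57, 66) [[671.7, -176.6], [681.7, -335.5], [489.0, -337.0], [479.8, -181.9]]
hole [ 515.9 -223.8   56. ] [ 518.9 -223.7   56. ]
grip top [455.9 -72.8 160. ]
```

View pics/cs.png

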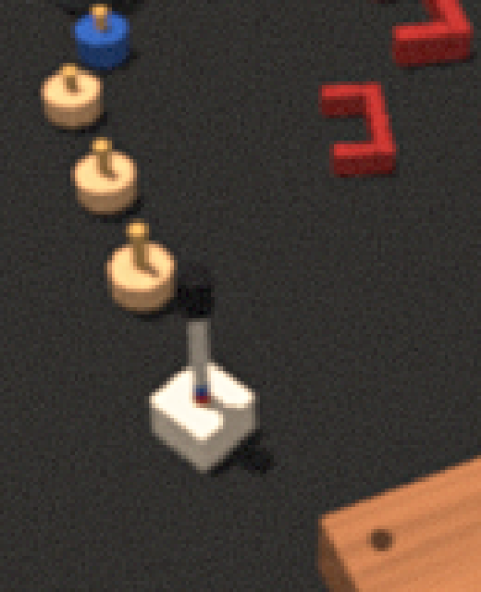

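View pics/ct.png

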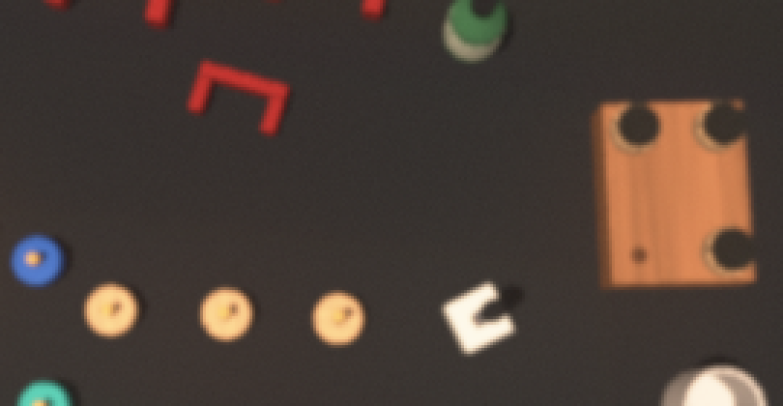

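The side crop shows pin length increasing towards the stand: short (72,97), mid (105,180), long (140,270). The rod is upright in the stand at (200,390). Next I refine the rod position and start moving.

```bash
cat >> h.py <<'E'
from scipy.spatial.transform import Rotation as Ro
def delta(p,yaw):
    s=read_state();R=Ro.from_euler("xyz",s["tool_rot"]);G=Ro.from_euler("xyz",[np.pi,0,yaw])
    d=R.inv().apply(np.array(p)-s["eef_pos"]);r=(R.inv()*G).as_rotvec()
    print("delta",d.round(1),r.round(3))
def tri(a,b):  # two-view point
    P=[]
    for cam in("top","side"):
        c=camera_info(cam);T=np.linalg.inv(np.array(c["T"]));K=np.array([[c["fx"],0,c["cx"]],[0,c["fy"],c["cy"]],[0,0,1]]);P.append(K@T[:3])
    X=cv2.triangulatePoints(P[0],P[1],np.array(a,float).reshape(2,1),np.array(b,float).reshape(2,1));return (X[:3]/X[3]).ravel().round(1)
E
python3 - <<'E'
from h import *
s=cv2.imread("side0.bmp");t=cv2.imread("top0.bmp")
g=cv2.cvtColor(s,cv2.COLOR_BGR2HSV)
for v in (240,244,248): # shaft rows
    r=g[v,224:244];print(v,r[:,2].tolist())
print("shaft@126",ray("side",233.6,236.5,126))
print("stand",ray("top",305.2,230,36))
gt=cv2.cvtColor(t,cv2.COLOR_BGR2GRAY)
w=255-gt[200:216,352:369].astype(float);w-=np.median(w);w[w<25]=0;yy,xx=np.mgrid[200:216,352:369];h=((xx*w).sum()/w.sum(),(yy*w).sum()/w.sum());
gs=cv2.cvtColor(s,cv2.COLOR_BGR2GRAY)
w=255-gs[288:303,275:291].astype(float);w-=np.median(w);w[w<25]=0;yy,xx=np.mgrid[288:303,275:291];k=((xx*w).sum()/w.sum(),(yy*w).sum()/w.sum());
print("hole",h,ray("top",*h,56),k,ray("side",*k,56),tri(h,k))
# grip in top: project candidate
for p in((455.5,-70,160),(455.5,-70,126)): print(proj("top",p),proj("side",p))
delta((455,-70,230),0)
E
```

```text
240 [54, 52, 48, 45, 49, 50, 75, 111, 128, 132, 137, 110, 74, 53, 48, 49, 46, 50, 53, 48]
244 [54, 47, 50, 46, 46, 50, 69, 106, 131, 133, 132, 118, 89, 55, 41, 47, 48, 48, 51, 47]
248 [50, 52, 47, 50, 38, 47, 76, 112, 128, 128, 125, 142, 183, 178, 112, 58, 43, 43, 43, 50]
shaft@126 [455.4 -77.2 126. ]
stand [453.1 -67.   36. ]
hole (np.float64(359.9191489361702), np.float64(207.6308510638298)) [ 516.9 -221.7   56. ] (np.float64(282.4877495462795), np.float64(295.5031760435572)) [ 518.3 -224.    56. ] [ 517.9 -222.5   53.6]
(np.float64(312.0), np.float64(226.2)) (np.float64(232.1), np.float64(224.5))
(np.float64(310.3), np.float64(227.1)) (np.float64(232.6), np.float64(234.3))
delta [ 404.3 -429.4    1.2] [-0.002  0.     0.346]
```

Emit:
play_rows(deltas=[40,-43,0,0,0,0.03,1,81,-86,0,0,0,0.07,1,121,-129,0,0,0,0.1,1,162,-172,0,0,0,0.14,1,202,-215,0,0,0,0.17,1,243,-258,0,0,0,0.21,1,283,-300,0,0,0,0.25,1,324,-343,0,0,0,0.29,1,364,-386,0,0,0,0.32,1,403,-429,0,0,0,0.346,1])

```text
clock: 1.35
eef_pos: [454.6, -69.5, 231.3]
tool_rot: [3.141, -0.0, -0.001]
force: [0.6, -0.3, -0.6]
width: 85.5
gripper_force: 0.0
```

Emit:
play_rows(deltas=[0,0,0,0,0,0,1,0,0,0,0,0,0,1])

```text
clock: 1.6
eef_pos: [453.6, -71.6, 231.1]
tool_rot: [3.141, 0.001, 0.0]
force: [-0.7, -0.3, 0.2]
width: 85.4
gripper_force: 0.0
```

```bash
python3 - <<'E'
from h import *
s=read_state();print(s["eef_pos"],s["tool_rot"],s["force"])
a=snap("side","s1.png",(170,120,330,280),3);b=snap("top","t1.png")
cv2.imwrite("pics/both1.png",np.hstack([cv2.resize(a[160:290,180:300],(480,520)),cv2.resize(b[190:270,270:350],(320,320)).repeat(1,0) if 0 else cv2.copyMakeBorder(cv2.resize(b[190:270,270:350],(320,320)),0,200,0,0,0)]))
delta((455,-70,124),0)
E
```

```text
[453.59496445 -71.62183757 231.05614663] [3.14111586e+00 1.02217350e-03 3.29551264e-04] [-0.74044705 -0.30788136  0.15014576]
delta [  1.7  -2.9 107.2] [ 0.001  0.001 -0.003]
```

View pics/both1.png

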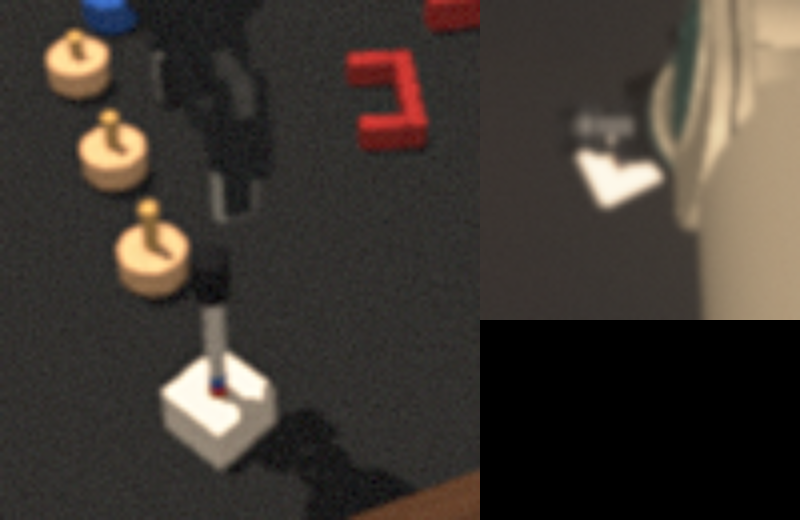

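The view has the gripper open above the rod. The red/blue band boundary, at z = 45, is at side pixel (234.5,256.7).

```bash
python3 - <<'E'
from h import *
print(ray("side",234.5,256.7,45),ray("side",233.0,236,126),ray("side",232.5,224,160))
E
```

```text
[456.  -73.5  45. ] [454.6 -75.2 126. ] [456.9 -68.7 160. ]
```

Emit:
play_rows(deltas=[1,0,30,0,0,0,1,1,0,60,0,0,0,1,1,0,90,0,0,0,1,1,0,107,0,0,0,1,1,0,107,0,0,0,1,1,0,107,0,0,0,0,1,0,107,0,0,0,0,1,0,107,0,0,0,0,1,0,107,0,0,0,0,1,0,107,0,0,0,0])

```text
clock: 2.95
eef_pos: [455.6, -70.0, 124.9]
tool_rot: [-3.14, -0.001, 0.001]
force: [-0.3, 3.7, 5.2]
width: 20.7
gripper_force: 58.3
```

Emit:
play_rows(deltas=[0,0,0,0,0,0,0,0,0,0,0,0,0,0])

```text
clock: 3.2
eef_pos: [455.6, -70.0, 124.9]
tool_rot: [-3.14, -0.001, 0.001]
force: [0.1, 3.6, 5.9]
width: 20.5
gripper_force: 58.3
```

Emit:
play_rows(deltas=[0,0,-20,0,0,0,0,0,0,-45,0,0,0,0,0,0,-68,0,0,0,0,12,30,-68,0,0,0,0,27,65,-68,0,0,0,0,42,103,-68,0,0,0,0,55,135,-68,0,0,0,0,62,153,-68,0,0,0,0,62,153,-68,0,0,0,0,62,153,-68,0,0,0,0])

```text
clock: 4.45
eef_pos: [516.6, -222.4, 192.1]
tool_rot: [-3.14, 0.001, 0.001]
force: [0.3, 1.0, -0.6]
width: 21.2
gripper_force: 58.6
```

```bash
python3 - <<'E'
from h import *
s=read_state();print(s["eef_pos"],s["tool_rot"],s["force"])
print("tip expected",proj("side",(*s["eef_pos"][:2],s["eef_pos"][2]-115)),"hole",proj("side",(517.5,-223,56)))
a=get_image("side")[:,:,::-1];b=get_image("top")[:,:,::-1]
cv2.imwrite("s2.bmp",a)
cv2.imwrite("pics/both2.png",np.hstack([cv2.resize(a[220:320,235:335],(500,500),interpolation=3),cv2.copyMakeBorder(cv2.resize(b[180:240,330:390],(300,300)),0,200,0,0,0)]))
E
```

```text
[ 516.55149049 -222.448934    192.10926156] [-3.14002159e+00  1.11522526e-03  1.43462033e-03] [ 0.25495585  0.99560537 -0.64748834]
tip expected (np.float64(282.0), np.float64(289.9)) hole (np.float64(282.0), np.float64(295.3))
```

View pics/both2.png

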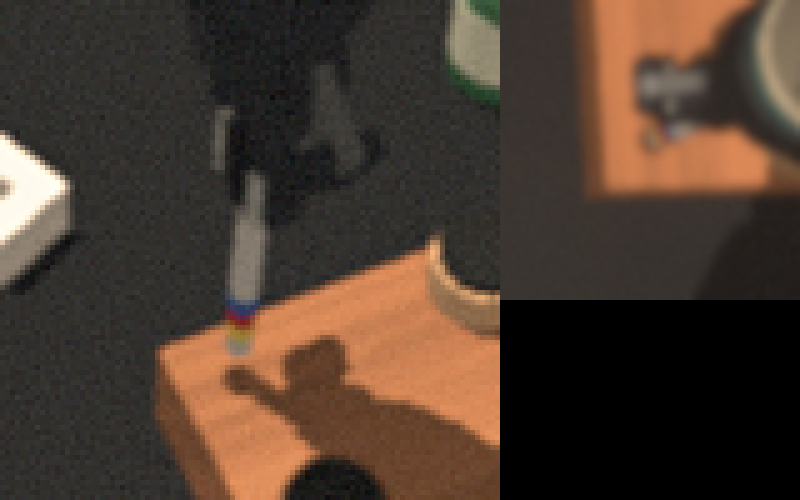

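The side view has the rod tip at about (282.6,290.2), directly above the hole at (282.5,295.5). I'll lower it in small steps.

Emit:
play_rows(deltas=[0.5,1,8,0,0,0,0,0.5,1,16,0,0,0,0,0.5,1,20,0,0,0,0,0.5,1,23,0,0,0,0,0.5,1,26,0,0,0,0,0.5,1,26,0,0,0,0])

```text
clock: 5.3
eef_pos: [517.5, -225.4, 166.1]
tool_rot: [-3.142, 0.0, -0.0]
force: [0.2, -0.1, 0.5]
width: 21.0
gripper_force: 58.6
```

Emit:
play_rows(deltas=[0,0,4,0,0,0,0,0,0,8,0,0,0,0,0,0,12,0,0,0,0,0,0,12,0,0,0,0])

```text
clock: 5.8
eef_pos: [517.3, -225.2, 153.9]
tool_rot: [-3.141, 0.001, -0.0]
force: [-0.2, -0.1, -0.8]
width: 20.5
gripper_force: 58.6
```

Emit:
play_rows(deltas=[0,0,2,0,0,0,0,0,0,4,0,0,0,0,0,0,6,0,0,0,0,0,0,6,0,0,0,0])

```text
clock: 6.3
eef_pos: [519.0, -225.7, 150.8]
tool_rot: [3.141, -0.004, -0.0]
force: [-2.3, 1.0, 16.8]
width: 20.6
gripper_force: 61.1
```

Contact came at TCP z 150.8, so the tip is at about z 36 and the hole is 20 mm deep. I'll ease off, release and retreat straight up, then confirm from the bands.

Emit:
play_rows(deltas=[0,0,-2.5,0,0,0,0,0,0,-2.5,0,0,0,0,0,0,-2.5,0,0,0,0.5,0,0,-2.5,0,0,0,1,0,0,-2.5,0,0,0,1,0,0,-2.5,0,0,0,1,0,0,-25,0,0,0,1,0,0,-65,0,0,0,1,0,0,-100,0,0,0,1,0,0,-100,0,0,0,1])

```text
clock: 7.55
eef_pos: [519.3, -226.2, 251.1]
tool_rot: [3.139, -0.006, -0.0]
force: [-1.1, -0.3, -0.4]
width: 85.3
gripper_force: 0.0
```

```bash
python3 - <<'E'
from h import *
s=read_state();print(s["eef_pos"],s["force"],s["clock"])
a=get_image("side")[:,:,::-1];b=get_image("top")[:,:,::-1];cv2.imwrite("s3.bmp",a);cv2.imwrite("t3.bmp",b)
cv2.imwrite("pics/both3.png",np.hstack([cv2.resize(a[220:320,235:335],(400,400),interpolation=3),cv2.resize(b[130:230,190:290],(400,400),interpolation=3)]))
# feet/short pins both views, jig inner edges
for n,im,w in(("side",a,(185,150,225,190)),("top",b,(160,205,195,245))):
    h=cv2.cvtColor(np.ascontiguousarray(im),cv2.COLOR_BGR2HSV)
    m=cv2.inRange(h,(8,50,90),(24,210,255));x0,y0,x1,y1=w
    k=np.zeros_like(m);k[y0:y1,x0:x1]=m[y0:y1,x0:x1];print(n,cv2.boundingRect(k))
h=cv2.cvtColor(np.ascontiguousarray(b),cv2.COLOR_BGR2HSV);m=cv2.inRange(h,(0,140,60),(8,255,255))|cv2.inRange(h,(174,140,60),(180,255,255))
m[:135]=0;m[180:]=0;c=max(cv2.findContours(m,0,2)[0],key=cv2.contourArea);ap=cv2.approxPolyDP(c,2.5,True)[:,0]
for p in ap: print(p,ray("top",*p,24)[:2])
E
```

```text
[ 519.31178741 -226.15019334  251.14304669] [-1.06168505 -0.33235308 -0.35314951] 7.55
side (191, 151, 19, 39)
top (168, 217, 20, 20)
[208 143] [709.4 219.2]
[206 158] [663.7 223.9]
[210 158] [663.8 212.1]
[215 148] [694.4 198. ]
[231 153] [679.7 150.3]
[230 165] [643.4 152.6]
[235 165] [643.6 137.9]
[239 149] [692.2 126.8]
[213 141] [715.7 204.5]
```

View pics/both3.png

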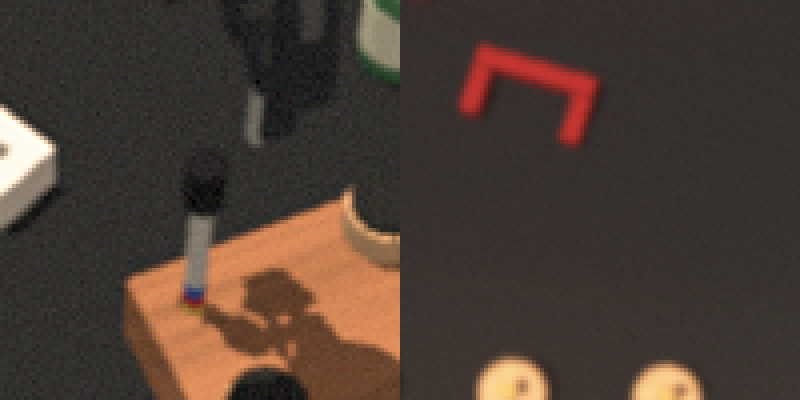

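The rod stands in the hole with a sliver of yellow still showing below the red, which confirms 20 mm. The job needs foot_short, the leftmost oak foot, at about (459,297). The jig origin is about (667,180) with yaw −0.29. I'll push the foot's base with a part-open finger cradle, and first move above the point behind the foot.

Emit:
play_rows(deltas=[-11,-56,0,0,0,0.06,0.36,-22,-112,0,0,0,0.13,0.36,-33,-168,0,0,0,0.19,0.36,-44,-224,0,0,0,0.26,0.36,-55,-280,0,0,0,0.32,0.36,-65,-336,0,0,0,0.38,0.36,-76,-392,0,0,0,0.45,0.36,-87,-448,0,0,0,0.51,0.36,-98,-504,0,0,0,0.58,0.36,-108,-559,0,0,0,0.64,0.36])

```text
clock: 8.9
eef_pos: [408.4, 334.9, 246.9]
tool_rot: [3.139, 0.0, -0.642]
force: [0.1, -0.0, 0.4]
width: 30.8
gripper_force: 0.0
```

Emit:
play_rows(deltas=[0,0,0,0,0,0,0.36,0,0,0,0,0,0,0.36])

```text
clock: 9.15
eef_pos: [409.1, 332.5, 247.0]
tool_rot: [3.138, -0.0, -0.64]
force: [-0.1, 0.3, 0.2]
width: 30.6
gripper_force: 0.0
```

```bash
python3 - <<'E'
from h import *
s=read_state();print(s["eef_pos"],s["tool_rot"],s["width"],s["clock"])
t=cv2.imread("top0.bmp");hs=cv2.cvtColor(t,cv2.COLOR_BGR2HSV)
for n,lo,hi in(("oak",(8,50,90),(24,210,255)),("turq",(78,100,60),(95,255,255)),("blue",(100,120,60),(125,255,255))):
    for c in cv2.findContours(cv2.inRange(hs,lo,hi),0,2)[0]:
        (u,v),r=cv2.minEnclosingCircle(c)
        if 7<r<13: print(n,(round(u),round(v)),round(r,1),ray("top",u,v,30))
delta((411,333,6),-0.64)
E
```

```text
[409.09971464 332.54696497 247.00456327] [ 3.13830617e+00 -1.86606086e-04 -6.39817070e-01] 30.557975701055376 9.15
oak (256, 230) 9.9 [453.7  74.1  30. ]
oak (218, 228) 9.7 [457.  184.8  30. ]
oak (178, 227) 9.8 [460.2 299.   30. ]
oak (301, 132) 9.2 [743.6 -57.6  30. ]
turq (155, 260) 9.5 [365.  359.6  30. ]
blue (153, 209) 8.7 [509.  372.9  30. ]
delta [  1.2  -2.3 241. ] [ 0.003 -0.     0.   ]
```

Emit:
play_rows(deltas=[5,-2,40,0,0,0,0.36,5,-2,90,0,0,0,0.36,5,-2,140,0,0,0,0.36,5,-2,180,0,0,0,0.36,5,-2,210,0,0,0,0.36,5,-2,230,0,0,0,0.36,5,-2,239,0,0,0,0.36,5,-2,239,0,0,0,0.36])

```text
clock: 10.15
eef_pos: [415.1, 331.0, 9.1]
tool_rot: [3.14, -0.0, -0.642]
force: [0.6, 0.1, -0.5]
width: 30.4
gripper_force: 0.0
```

```bash
python3 - <<'E'
from h import *
s=read_state();print(s["eef_pos"],s["tool_rot"],s["width"],s["force"])
a=get_image("side")[:,:,::-1];b=get_image("top")[:,:,::-1]
cv2.imwrite("pics/both4.png",np.hstack([cv2.resize(a[120:220,160:260],(400,400),interpolation=3),cv2.resize(b[180:280,130:230],(400,400),interpolation=3)]))
E
```

```text
[415.14035713 330.99529556   9.08354893] [ 3.14034703e+00 -2.25570832e-04 -6.41747989e-01] 30.367328698480677 [ 0.60807462  0.11225867 -0.49231451]
```

View pics/both4.png

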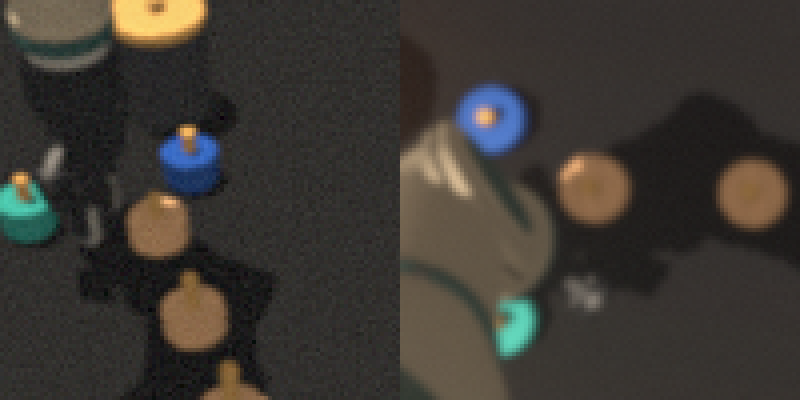

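The fingers are down behind the short foot, clear of the turquoise one. I start pushing along the tool's x.

Emit:
play_rows(deltas=[10,0,0,0,0,0,0.36,17,0,0,0,0,0,0.36,22,0,0,0,0,0,0.36,27,0,0,0,0,0,0.36,34,0,0,0,0,0,0.36,42,0,0,0,0,0,0.36,52,0,0,0,0,0,0.36,62,0,0,0,0,0,0.36,72,0,0,0,0,0,0.36,80,0,0,0,0,0,0.36])

```text
clock: 11.5
eef_pos: [479.7, 283.8, 9.3]
tool_rot: [3.142, -0.0, -0.641]
force: [-0.5, 1.7, 1.7]
width: 30.9
gripper_force: 0.5
```

Emit:
play_rows(deltas=[10,0,0,0,0,0,0.36,20,0,0,0,0,0,0.36,30,0,0,0,0,0,0.36,40,0,0,0,0,0,0.36,50,0,0,0,0,0,0.36,62,0,0,0,0,0,0.36,74,0,0,0,0,0,0.36,86,0,0,0,0,0,0.36,94,0,0,0,0,0,0.36,98,0,0,0,0,0,0.36])

```text
clock: 12.75
eef_pos: [558.1, 225.4, 9.3]
tool_rot: [3.142, -0.0, -0.641]
force: [-1.0, 0.3, -0.2]
width: 30.7
gripper_force: 0.6
```

```bash
python3 - <<'E'
from h import *
s=read_state();print(s["eef_pos"],s["tool_rot"],s["width"],s["force"])
a=get_image("side")[:,:,::-1];b=get_image("top")[:,:,::-1]
cv2.imwrite("pics/both5.png",np.hstack([cv2.resize(a[120:250,170:300],(400,400),interpolation=3),cv2.resize(b[130:250,150:270],(400,400),interpolation=3)]))
E
```

```text
[558.08407582 225.44534007   9.28117994] [ 3.14154034e+00 -5.74157005e-05 -6.40895996e-01] 30.65411162169829 [-1.04628714  0.33752336 -0.17546642]
```

View pics/both5.png

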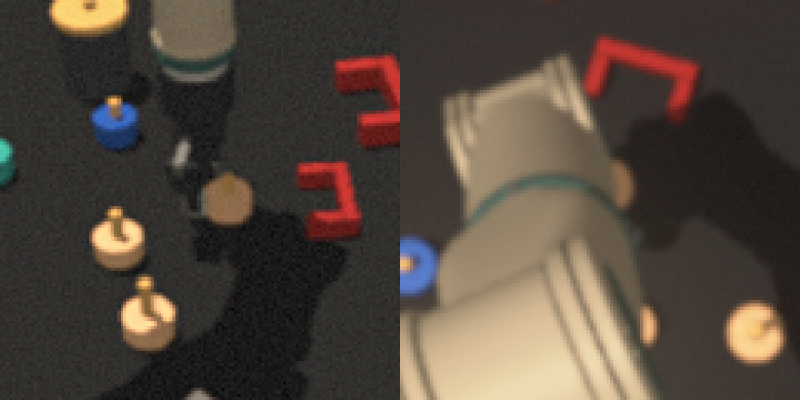

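The foot is upright in the cradle at about side pixel (244,185), in line with the jig mouth.

```bash
python3 - <<'E'
from h import *
print(ray("side",244,185.5,18))
delta((553.5,214.5,9),-0.29)
# jig from side view: inner back corners/mouth, top-face z=24
h=cv2.cvtColor(cv2.imread("side0.bmp"),cv2.COLOR_BGR2HSV);m=cv2.inRange(h,(0,140,50),(8,255,255))|cv2.inRange(h,(172,140,50),(180,255,255))
m[:,:262]=0;m[:,292:]=0;m[:165]=0;m[202:]=0;c=max(cv2.findContours(m,0,2)[0],key=cv2.contourArea)
for p in cv2.approxPolyDP(c,2,True)[:,0]: print(p,ray("side",*p,24)[:2],ray("side",*p,0)[:2])
E
```

```text
[582.6 201.3  18. ]
delta [ 3.  11.6  0.3] [-0.    -0.    -0.351]
[267 173] [671.6 225.5] [683.7 252.4]
[267 180] [657.9 193. ] [669.5 218.9]
[277 180] [687.6 181.4] [700.1 206.9]
[280 186] [684.5 151.5] [696.9 176. ]
[271 188] [654.5 153.1] [666.  177.6]
[270 196] [637.1 120.5] [648.  144.1]
[285 196] [679.5 103.9] [691.8 127. ]
[282 173] [717.2 207.7] [730.6 234. ]
```

Emit:
play_rows(deltas=[0,4,0,0,0,-0.12,0.36,0,8,0,0,0,-0.24,0.36,2,11,0,0,0,-0.35,0.36,2,11,0,0,0,-0.35,0.36])

```text
clock: 13.35
eef_pos: [552.6, 215.7, 9.3]
tool_rot: [3.142, 0.0, -0.292]
force: [-0.3, 0.8, -0.2]
width: 30.8
gripper_force: 0.0
```

Emit:
play_rows(deltas=[5,0,0,0,0,0,0.36,12,0,0,0,0,0,0.36,20,0,0,0,0,0,0.36,28,0,0,0,0,0,0.36,36,0,0,0,0,0,0.36,44,0,0,0,0,0,0.36,52,0,0,0,0,0,0.36,58,0,0,0,0,0,0.36,62,0,0,0,0,0,0.36,62,0,0,0,0,0,0.36])

```text
clock: 14.6
eef_pos: [612.5, 198.0, 9.4]
tool_rot: [-3.141, -0.0, -0.291]
force: [-0.5, 0.2, -0.4]
width: 30.2
gripper_force: 0.0
```

```bash
python3 - <<'E'
from h import *
s=read_state();print(s["eef_pos"],s["tool_rot"],s["width"],s["force"])
a=get_image("side")[:,:,::-1];b=get_image("top")[:,:,::-1]
cv2.imwrite("pics/both6.png",np.hstack([cv2.resize(a[150:220,230:300],(400,400),interpolation=3),cv2.resize(b[130:190,190:250],(400,400),interpolation=3)]))
E
```

```text
[612.49791318 197.98218001   9.35471587] [-3.14145007e+00 -4.97027305e-04 -2.90522025e-01] 30.165763857037106 [-0.48541202  0.22625478 -0.35770613]
```

View pics/both6.png

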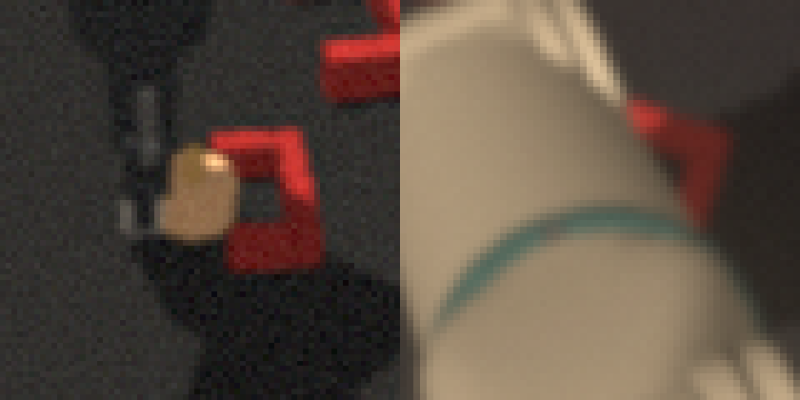

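The foot is centred in the jig mouth, at about (200,205) in the left crop. I keep pushing gently towards contact.

Emit:
play_rows(deltas=[5,0,0,0,0,0,0.36,10,0,0,0,0,0,0.36,15,0,0,0,0,0,0.36,20,0,0,0,0,0,0.36,23,0,0,0,0,0,0.36,23,0,0,0,0,0,0.36])

```text
clock: 15.45
eef_pos: [634.5, 191.4, 9.4]
tool_rot: [-3.141, -0.001, -0.291]
force: [0.2, -0.7, 0.4]
width: 30.5
gripper_force: 0.0
```

Emit:
play_rows(deltas=[1,0,0,0,0,0,0.36,2,0,0,0,0,0,0.36,3,0,0,0,0,0,0.36,3,0,0,0,0,0,0.36])

```text
clock: 15.95
eef_pos: [637.0, 190.8, 9.3]
tool_rot: [-3.142, -0.0, -0.29]
force: [-0.8, 0.6, 0.5]
width: 31.0
gripper_force: 0.2
```

Emit:
play_rows(deltas=[1,0,0,0,0,0,0.36,2,0,0,0,0,0,0.36,2,0,0,0,0,0,0.36])

```text
clock: 16.32
eef_pos: [639.1, 190.1, 9.3]
tool_rot: [-3.141, -0.0, -0.29]
force: [1.3, -0.1, -0.7]
width: 30.8
gripper_force: 0.2
```

Emit:
play_rows(deltas=[1,0,0,0,0,0,0.36,2,0,0,0,0,0,0.36,2,0,0,0,0,0,0.36])

```text
clock: 16.7
eef_pos: [640.1, 189.9, 9.2]
tool_rot: [3.141, 0.001, -0.29]
force: [-3.3, 0.8, 1.4]
width: 30.9
gripper_force: 1.4
```

Emit:
play_rows(deltas=[1,0,0,0,0,0,0.36,2,0,0,0,0,0,0.36,2,0,0,0,0,0,0.36])

```text
clock: 17.08
eef_pos: [640.3, 189.8, 9.1]
tool_rot: [3.14, 0.004, -0.29]
force: [-7.3, 1.4, 4.0]
width: 30.3
gripper_force: 3.6
```

The pushing force rises while the tool stays put, so the foot is against the back wall. I retreat straight back, then up, and check.

Emit:
play_rows(deltas=[-4,0,0,0,0,0,0.36,-15,0,0,0,0,0,0.36,-35,0,0,0,0,0,0.36,-55,0,0,0,0,0,0.36,-60,0,-40,0,0,0,0.36,-60,0,-95,0,0,0,0.36,-60,0,-150,0,0,0,0.36,-100,0,-200,0,0,0,0.36,-150,0,-240,0,0,0,0.36,-150,0,-240,0,0,0,0.36])

```text
clock: 18.32
eef_pos: [497.5, 234.7, 252.8]
tool_rot: [-3.137, -0.004, -0.286]
force: [-0.3, 0.6, 0.1]
width: 30.8
gripper_force: 0.0
```

```bash
python3 - <<'E'
from h import *
s=read_state();print(s["eef_pos"],s["width"],s["force"],s["clock"])
a=get_image("side")[:,:,::-1];b=get_image("top")[:,:,::-1]
cv2.imwrite("pics/both7.png",np.hstack([cv2.resize(a[150:310,170:330],(500,500),interpolation=3),cv2.copyMakeBorder(cv2.resize(b[130:190,190:250],(300,300),interpolation=3),0,200,0,0,0)]))
E
```

```text
[497.51095934 234.66943095 252.83677504] 30.80709584252331 [-0.26934768  0.55837663  0.05720178] 18.325
```

View pics/both7.png

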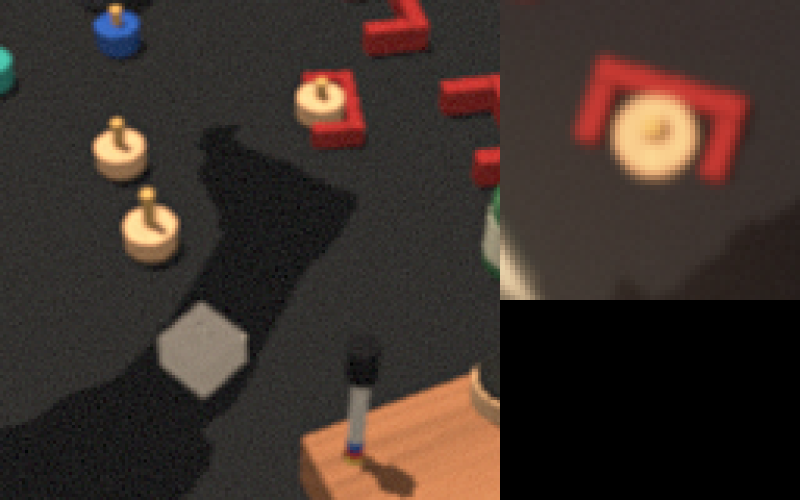

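The foot touches the back wall, centred in the small jig at about (655,137) in the right crop. The rod stands in the hole at (357,455) in the left crop, and the other feet are untouched.

```bash
python3 -c "from cell import *;print(finish_job())"
```

```text
the job is handed in; nothing more can be done
None
```

The job is handed in: the depth rod stands in the hole, which measured 20 mm deep, and foot_short was then slid along the worktop into the smallest red jig until it sat against the back wall, in about 18 s.

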